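# Stand the weighted kit case on its heavy end

### The arm

A 6-joint arm with a two-finger parallel gripper is mounted at the origin on the work surface. World frame = base frame: x ahead of the robot, y to its left, z up, the work surface at z = 0. Lengths are in m, angles in rad, forces in N, time in s.
With the tool pointing down it reaches from about 0.4 to 0.825 m from the base axis. Payload 7 kg.
Tool frame: the origin (TCP) lies at the very end of the fingers, on their centre line; the grasp point (between the pads) lies 19 mm behind it; x points along the fingers, y is the direction in which the jaws open and shut, and the axes are right-handed (so a half turn about x gives the same grasp; the last joint's range is limited). The gripper opens to 85 mm and grips with 20 to 120 N. Pads are 22 mm wide; open, the fingers measure 114 mm over their backs; the gripper's body (76 mm by 85 mm) begins 54 mm behind the grasp point. The pads swing forward as they close: fully open they stand 13 mm farther back than shut.
Start: joints at [-0.998, 0.359, 0.012, 0, -1.224, -0.288], TCP at [0.19, -0.648, 0.231] pointing down, gripper open.
Joint ranges: [-3.07, 3.07], [-1.43, 2.12], [-1.02, 1.25], [-3.03, 1.67], [-3.05, -0], [-3.03, 3.03]. Speed limits (rad/s): [2.39, 2.39, 3.01, 3.14, 3.14, 3.14].

### API

Orientations are given as a 3x3 rotation matrix whose columns are the frame's x, y, z axes.
In Python, from cell import r, read_camera, order gives the robot as it stands.
- The arm moves only by the tool apply_moves, never from a script. Its argument "motion" is text: rows parted by semicolons, each of 7 numbers parted by spaces: the turn, a rotation vector about the tool's x, y, z in rad, then the shift along the tool's x, y, z in mm, then the finger opening in mm, from 0 to 85.4. In form: rx ry rz x y z grip; .... A call has 1 to 20 rows; each row shifts and turns the pose as measured when the row begins, along the tool's axes as they then stand; what a row does not reach is not made up. A row lasts 1/12 s, in which the tool goes at most 41.7 mm and 7.16 degrees, less where a joint would pass 70% of its speed; a pose out of reach is approached as far as the arm can. A call with a gripper value outside its range is refused whole. The fingers move at their own pace and stop on an object; "squeeze" is the grip in N (left out, the last holds). Time passes only in rows, so rows that do not move let the fingers close. It gives the time, the measured TCP pose, the force and the opening at its end, in the units of the state.
- r.sense(): the state, without advancing time (a new reading comes with each control period).
- read_camera(name): name is "scene" or "side" or "wrist"; returns a dict with "frame" (400x640x3 uint8, blue, green, red), "fx", "fy", "cx", "cy" (pixels), "position" and "orientation" of the camera in the world. Camera axes: x right, y up, looking along -z (the intrinsics and any distortion apply to the point x, -y, -z); pixel columns grow to the right and rows downward; lengths in m; the calibration is good to about 2 mm. The wrist camera is an equidistant fisheye: a pixel r from the principal point sees the ray r / f radians off the axis. A picture is of the moment at which its call begins. There is no depth.
- order.close_job(): hands the job in, once; it reports no verdict.
The state is a dict: "t": time; "qpos": joint angles; "qvel": joint speeds; "tau": joint torques, N m; "eef_pos": TCP position; "eef_rot": TCP orientation; "ft_force": force on the tool from outside, world axes, zero at the start; "torque": the same for the moment, N m; "opening": opening from 0.0 (shut) to 1.0 (fully open).
Only numpy, scipy, OpenCV 4.12 (cv2) and the standard library are available. Lean on these libraries where they do the work, as an engineer would, in place of code of your own. Each camera call takes 0.05 s, during which the arm holds its last target. There are 200 camera calls.

### The job

One end of the green kit case hides a heavy weight: lift the case by its ball knob about 10 cm off the bench to see which end hangs down, then set it back down flat and let go. Stand it upright on its heavy end without dropping or flinging it, then, still standing, bring it towards the robot until its side rests flat against the oak fence and leave it there. Do not disturb the salt cellar, the sanding block or the depth gauge.

Things in the scene. Friction and masses are not known exactly. Their poses are not given: they have to be found in the camera images.
- case: Closed green steel kit case, bright bands at both ends: a box 150 mm long (x), 90 wide (y), 76 high (z, out of the face with the knob), about 0.8 kg in all. Origin at its centre. Starts flat, knob up, its length within 20 degrees of world y. Too wide to grasp except by the knob. Pushed at knob height towards its heavy end it tips about that end's lower edge rather than slides.
- case_knob (a point): Centre of the black ball knob, 26 mm across, 74 mm from the case's centre along its z, on a steel stem 12 mm thick, 23 mm long. Pinched with the fingers closing along the case's y it lets the case swing when lifted: the heavy end hangs 15 to 30 degrees low. Same axes as the case.
- case_end1 (a point): Middle of the case's end face at its +x end. Either end may be the heavy one: a hidden weight of about 0.5 kg sits 55 mm from the centre towards one of the ends, differing from start to start; it does not shift as the case is handled. The ends look alike.
- case_end2 (a point): Middle of the case's end face at its -x end. With the weight at an end the centre of mass lies about 33 mm from the middle towards it, so the case, tipped some 50 degrees onto that end, goes on by itself until it stands upright.
- fence: Fixed straight oak fence strip on the bench between the robot and the case, 560 mm long, 28 mm thick, 50 mm high. Origin at the foot of its face that looks away from the robot, half-way along; x points square out of that face, away from the robot towards the case, y along the fence.
- cellar: White soapstone salt cellar with a lid, 72 mm across and 73 mm high, loose to the left or the right of the case. Bystander. Origin at the centre of its underside.
- sanding_block: Cedar sanding block 75 x 50 x 35 mm, loose on the side opposite the salt cellar. Bystander. Origin at the centre of its underside.
- gauge: Steel depth gauge, a flat T about 80 x 90 mm and 12 mm high, lying loose to the left of the fence. Bystander. Origin at the middle of the underside of its 80 mm beam.
Things that resemble listed ones, but are neither listed nor needed, are in the scene too. What is shaped like the case but purple is not meant.

How it is judged:
By the outcome, as a careful person would: the job done as asked, in the order asked, and still so for the second after the job is handed in, with the robot touching nothing.
It also fails if it takes over 64 s, if anything falls off the work surface, if the arm or the gripper's body presses on something with over 40 N, if the wrist force passes 120 N, or if a joint passes its speed limit or range.

## Working session

There is one attempt and no reset: what is moved stays moved. The work goes in short steps, Python scripts to look and compute and a tool call to move; the robot and the scene stay as the last step left them, time stands still between calls to the robot, and variables do not carry over. Pictures are saved under pics/ and viewed, about 8 in all and at most 12, crops included, and the job is handed in when it is done.

Besides the shell and the picture viewer there is one more tool, called in YAML: its name, and indented under it one key for each argument. apply_moves: Moves the arm, as the interface text tells. Its arguments: {"type":"object","properties":{"motion":{"type":"string"},"squeeze":{"type":"number"}},"required":["motion"]}

```bash
mkdir -p pics; ls; cat > h.py <<'E'
import numpy as np, cv2
from cell import r, read_camera, order
def ray(c,u,v):
    d=np.array([(u-c['cx'])/c['fx'],-(v-c['cy'])/c['fy'],-1.]); R=np.array(c['orientation']); d=R@d
    return np.array(c['position']),d/np.linalg.norm(d)
def on_z(c,u,v,z):
    p,d=ray(c,u,v); return p+d*(z-p[2])/d[2]
def proj(c,P):
    q=np.array(c['orientation']).T@(np.array(P)-np.array(c['position']))
    return np.array([c['cx']+c['fx']*q[0]/-q[2], c['cy']-c['fy']*q[1]/-q[2]])
E
python3 - <<'E'
from h import *
for n in ('scene','side'):
    c=read_camera(n); cv2.imwrite(f'pics/{n}0.png',c['frame']); print(n,{k:np.round(v,3).tolist() for k,v in c.items() if k!='frame'})
print(r.sense())
E
```

```text
pics
scene {'fx': 364.359, 'fy': 364.359, 'cx': 323.019, 'cy': 196.762, 'position': [1.088, 0.143, 1.061], 'orientation': [[-0.049, -0.87, 0.491], [0.999, -0.042, 0.026], [-0.002, 0.492, 0.871]]}
side {'fx': 432.31, 'fy': 432.31, 'cx': 311.507, 'cy': 200.613, 'position': [0.328, 0.938, 1.177], 'orientation': [[-0.966, 0.212, -0.147], [-0.257, -0.751, 0.609], [0.018, 0.626, 0.78]]}
{'t': 0.1, 'qpos': array([-9.97918462e-01,  3.59341358e-01,  1.11708225e-02, -2.98779283e-04,
       -1.22408246e+00, -2.88140826e-01]), 'qvel': array([ 8.78421404e-05, -1.52206380e-03,  3.53204791e-03,  1.43593335e-03,
        6.41446280e-04,  1.37621856e-04]), 'tau': array([-1.16737516e-03, -5.84765553e+01,  2.94107741e+01,  6.95458129e+00,
       -3.15165649e-03, -1.76087548e-05]), 'eef_pos': array([ 0.18949743, -0.64742455,  0.2304511 ]), 'eef_rot': array([[-5.53448983e-04, -2.80807041e-01,  9.59764085e-01],
       [ 1.37641244e-03,  9.59763109e-01,  2.80807549e-01],
       [-9.99998900e-01,  1.47644388e-03, -1.44673612e-04]]), 'ft_force': array([-1.39925398, -0.69568417,  0.43853678]), 'torque': array([ 0.08591923, -0.00663791, -0.01481785]), 'opening': 1.0001861331912698}
```

View pics/scene0.png

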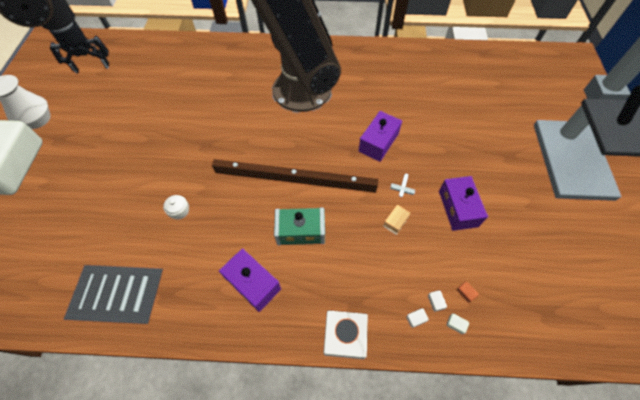

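View pics/side0.png

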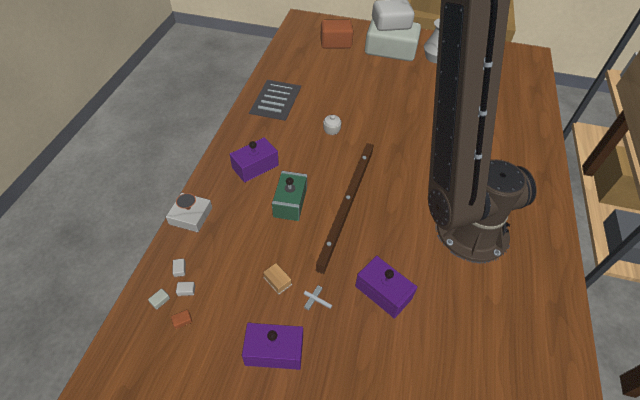

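The scene picture shows the green case at about (300,225) with its knob at (299,217). It's the only green one: the look-alikes at (380,135), (463,203) and (250,279) are purple. The fence runs from (213,165) to (377,185). The cellar is at (176,207), the sanding block at (397,219) and the gauge at (403,186). In the side picture the case is at (289,195), knob (290,182). I'll confirm with one enlarged crop.

```bash
python3 - <<'E'
from h import *
a=cv2.imread('pics/scene0.png'); b=cv2.imread('pics/side0.png')
A=cv2.resize(a[150:260,205:335+80],None,fx=3.8,fy=3.8,interpolation=cv2.INTER_CUBIC)[:, :798]
B=cv2.resize(b[160:230,250:340],None,fx=2.3,fy=2.3)
# A: 130*3.8
A=cv2.resize(a[195:255,265:335],None,fx=6,fy=6,interpolation=cv2.INTER_CUBIC)
B=cv2.resize(b[165:225,260:320],None,fx=6,fy=6,interpolation=cv2.INTER_CUBIC)
cv2.imwrite('pics/crop0.png',np.hstack([A,B]))
E
```

```text
(no output)
```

View pics/crop0.png

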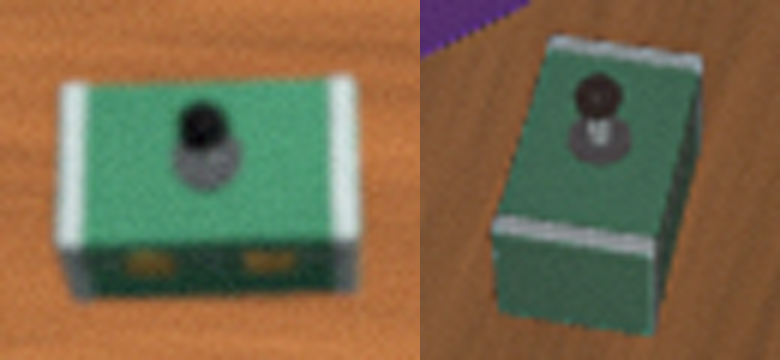

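```bash
cat > m0.py <<'E'
from h import *
from scipy.optimize import least_squares
cs={n:read_camera(n) for n in('scene','side')}
px={'scene':np.array([(60,84),(354,75),(358,237),(56,245)])/6+(265,195)-.4,
    'side':np.array([(130,37),(282,58),(235,245),(73,228)])/6+(260,165)-.4}
kn={'scene':np.array((203,127))/6+(265,195)-.4,'side':np.array((178,97))/6+(260,165)-.4}
# corner order: scene TL = low x, low y ; TR low x, high y ; BR high x high y ; BL high x low y
def box(p):
    x,y,t=p; L=np.array([np.sin(-t),np.cos(t)]); W=np.array([np.cos(t),np.sin(t)])  # L length dir ~ +y, W ~ +x
    return {k:np.r_[np.array([x,y])+L*.075*a+W*.045*b,.076] for k,(a,b) in dict(ll=(-1,-1),lh=(1,-1),hh=(1,1),hl=(-1,1)).items()}
order_={'scene':['ll','lh','hh','hl'],'side':['hl','ll','lh','hh']}
def f(p):
    B=box(p);e=[]
    for n in cs:
        for k,q in zip(order_[n],px[n]): e+=list(proj(cs[n],B[k])-q)
        e+=list(proj(cs[n],np.r_[p[:2],.112])-kn[n])
    return np.array(e)
s=least_squares(f,[.5,.1,0],loss='soft_l1'); print('case x y t(deg)',s.x[:2].round(4),np.degrees(s.x[2]).round(2)); print(f(s.x).round(1))
for n in cs:
    g=[on_z(cs[n],*q,.076)[:2].round(3).tolist() for q in px[n]]; print(n,g,on_z(cs[n],*kn[n],.112).round(4))
# fence
for n in cs:
    im=cs[n]['frame'].astype(int); c=cs[n]
    m=(im[:,:,2]<95).astype(np.uint8)
    k,lab,st,ce=cv2.connectedComponentsWithStats(m)
    for i in range(1,k):
        if 300<st[i,4]<9000:
            rc=cv2.minAreaRect(np.argwhere(lab==i)[:,::-1].astype(np.float32)); print(n,st[i],cv2.boxPoints(rc).round(1).tolist())
for nm,(u,v),z in [('cellar',(176,207),.04),('block',(397,219),.02),('gauge',(403,187),.006),('purple',(250,279),.05)]: print(nm,on_z(cs['scene'],u,v,z).round(3))
for nm,(u,v),z in [('cellar',(332,125),.04),('block',(277,279),.02),('gauge',(316,298),.006),('purple',(254,160),.05)]: print(nm,on_z(cs['side'],u,v,z).round(3))
E
python3 m0.py
```

```text
case x y t(deg) [0.6189 0.0465] 4.9
[-0.2  0.2 -0.   0.1  0.4  0.2 -0.4  0.6 -0.1  0.2  0.3 -0.8  0.6 -0.6
  0.1  2.1 -0.2  0.8  0.4  0.2]
scene [[0.58, -0.032], [0.567, 0.117], [0.657, 0.124], [0.668, -0.023]] [0.6184 0.0467 0.112 ]
side [[0.67, -0.021], [0.582, -0.029], [0.57, 0.109], [0.658, 0.122]] [0.6206 0.0459 0.112 ]
scene [   0    0  109   73 3305] [[-6.300000190734863, 7.400000095367432], [27.600000381469727, -32.599998474121094], [122.5, 48.0], [88.5, 87.9000015258789]]
scene [192   0  35  25 453] [[192.0, 0.0], [226.0, 0.0], [226.0, 24.0], [192.0, 24.0]]
scene [ 252    0   89  112 5967] [[251.8000030517578, 0.0], [320.6000061035156, -15.699999809265137], [347.3999938964844, 101.19999694824219], [278.6000061035156, 117.0]]
scene [ 383    0   67   36 1091] [[383.0, 0.0], [449.0, 0.0], [449.0, 35.0], [383.0, 35.0]]
scene [464   0  50  16 694] [[464.0, 0.0], [513.0, 0.0], [513.0, 15.0], [464.0, 15.0]]
scene [532   0  45  18 656] [[532.0, 0.0], [576.0, 0.0], [576.0, 17.0], [532.0, 17.0]]
scene [ 561    0   79  157 7187] [[561.0, 0.0], [639.0, 0.0], [639.0, 156.0], [561.0, 156.
[... 1930 characters left out ...]
001220703125, 177.3000030517578], [297.79998779296875, 222.6999969482422]]
side [355 270  62  48 683] [[347.79998779296875, 302.20001220703125], [358.6000061035156, 269.20001220703125], [416.0, 288.0], [405.20001220703125, 321.0]]
side [242 329  61  40 555] [[241.0, 356.3999938964844], [302.0, 329.0], [316.29998779296875, 360.70001220703125], [255.3000030517578, 388.1000061035156]]
side [619 364  21  34 517] [[619.0, 364.0], [639.0, 364.0], [639.0, 397.0], [619.0, 397.0]]
cellar [ 0.57  -0.351  0.04 ]
block [0.569 0.351 0.02 ]
gauge [0.441 0.38  0.006]
purple [ 0.793 -0.08   0.05 ]
cellar [ 0.563 -0.339  0.04 ]
block [0.568 0.353 0.02 ]
gauge [0.442 0.375 0.006]
purple [ 0.788 -0.067  0.05 ]
```

```bash
cat >> h.py <<'E'
from scipy.spatial.transform import Rotation as Ro
CX,CY,T=.6192,.0465,np.radians(4.9)
W=np.array([np.cos(T),np.sin(T),0]); L=np.array([-np.sin(T),np.cos(T),0])
def toolR(y,tilt_axis=None,ang=0):
    x=np.array([0,0,-1.]); R=np.c_[x,y,np.cross(x,y)]
    return R if tilt_axis is None else Ro.from_rotvec(np.array(tilt_axis)*ang).as_matrix()@R
def plan(p,R,n,g,s=None):
    s=s or r.sense(); p0,R0=np.array(s['eef_pos']),np.array(s['eef_rot'])
    rv=Ro.from_matrix(R0.T@R).as_rotvec(); prev=p0; Rp=R0; rows=[]
    for i in range(1,n+1):
        Rc=R0@Ro.from_rotvec(rv*i/n).as_matrix(); pc=p0+(np.array(p)-p0)*i/n
        d=Rp.T@(pc-prev)*1000; a=Ro.from_matrix(Rp.T@Rc).as_rotvec()
        rows.append(' '.join(f'{v:.3f}' for v in a)+' '+' '.join(f'{v:.1f}' for v in d)+f' {g}'); prev,Rp=pc,Rc
    print(';\n'.join(rows)); print('err mm',((np.array(p)-p0)*1000).round(1),'rot deg',np.degrees(rv).round(1))
E
cat > fence.py <<'E'
from h import *
from scipy.optimize import least_squares
out=[]
cs={n:read_camera(n) for n in('scene','side')}
def corners(p):
    x,y,t=p; n=np.array([np.cos(t),np.sin(t)]); l=np.array([-np.sin(t),np.cos(t)])
    return np.array([np.r_[np.array([x,y])+a*l*.28+b*n*-.028,z] for a in(-1,1) for b in(0,1) for z in(0,.05)])
masks={}
for n,seed in (('scene',(300,178)),('side',(345,205))):
    im=cs[n]['frame'].astype(int); m=(im[:,:,2]<100).astype(np.uint8)
    m=cv2.morphologyEx(m,cv2.MORPH_CLOSE,np.ones((5,5),np.uint8))
    k,lab,st,_=cv2.connectedComponentsWithStats(m)
    ids=[i for i in range(1,k) if st[i,4]>800 and abs(st[i,0]+st[i,2]/2-seed[0])<15 and abs(st[i,1]+st[i,3]/2-seed[1])<15]; print(n,ids,st[ids])
    masks[n]=(lab==ids[0]).astype(np.uint8)
def f(p):
    e=[]
    for n in cs:
        q=np.array([proj(cs[n],c) for c in corners(p)]).astype(np.float32)
        hull=cv2.convexHull(q); pts=cv2.findContours(masks[n],cv2.RETR_EXTERNAL,cv2.CHAIN_APPROX_NONE)[0][0][:,0]
        e+=[cv2.pointPolygonTest(hull,(float(a),float(b)),True)-.5 for a,b in pts[::2]]
    return np.array(e)
s=least_squares(f,[.47,.02,-.05],loss='soft_l1',diff_step=1e-3,x_scale=[.1,.1,.1]); print('fence',s.x.round(4),np.degrees(s.x[2]),np.abs(f(s.x)).mean())
plan([CX,CY,.20],toolR(-W),18,85)
E
python3 fence.py
```

```text
scene [21] [[ 212  160  165   33 2033]]
side [28] [[ 316  143   58  131 1436]]
fence [ 0.4412  0.0081 -0.0932] -5.337522331761808 0.8460971669949718
-0.076 0.000 -0.000 1.7 30.3 33.7 85;
-0.076 0.000 -0.000 1.7 27.6 36.0 85;
-0.076 0.000 -0.000 1.7 24.8 38.0 85;
-0.076 0.000 -0.000 1.7 21.9 39.7 85;
-0.076 0.000 -0.000 1.7 18.8 41.3 85;
-0.076 0.000 -0.000 1.7 15.6 42.6 85;
-0.076 0.000 -0.000 1.7 12.3 43.7 85;
-0.076 0.000 -0.000 1.7 8.9 44.5 85;
-0.076 0.000 -0.000 1.7 5.5 45.0 85;
-0.076 0.000 -0.000 1.7 2.1 45.3 85;
-0.076 0.000 -0.000 1.7 -1.4 45.3 85;
-0.076 0.000 -0.000 1.7 -4.8 45.1 85;
-0.076 0.000 -0.000 1.7 -8.2 44.6 85;
-0.076 0.000 -0.000 1.7 -11.6 43.8 85;
-0.076 0.000 -0.000 1.7 -14.9 42.8 85;
-0.076 0.000 -0.000 1.7 -18.1 41.6 85;
-0.076 0.000 -0.000 1.7 -21.2 40.1 85;
-0.076 0.000 -0.000 1.7 -24.2 38.3 85
err mm [429.6 694.2 -31. ] rot deg [-78.6   0.   -0. ]
```

apply_moves:
  motion: "-0.07 0 0 2 28 30 85;-0.07 0 0 2 25 32 85;-0.07 0 0 2 22 34 85;-0.07 0 0 2 20 36 85;-0.07 0 0 2 17 37 85;-0.07 0 0 2 14 38 85;-0.07 0 0 1 11 39 85;-0.07 0 0 1 8 40 85;-0.07 0 0 1 5 40 85;-0.07 0 0 1 2 40 85;-0.07 0 0 1 -1 40 85;-0.07 0 0 1 -4 40 85;-0.07 0 0 1 -7 40 85;-0.07 0 0 1 -10 39 85;-0.07 0 0 1 -13 38 85;-0.07 0 0 1 -16 37 85;-0.07 0 0 1 -19 36 85;-0.07 0 0 1 -21 34 85"

```text
t: 1.8
eef_pos: [0.5942, -0.0222, 0.2075]
eef_rot: [[0.005, -1.0, -0.024], [0.001, -0.024, 1.0], [-1.0, -0.006, 0.001]]
ft_force: [0.1, -1.6, 0.3]
opening: 0.994
```

```bash
python3 -c "
from h import *
plan([CX,CY,.20],toolR(-W),8,85)"
```

```text
-0.008 0.000 0.001 1.0 -3.3 8.5 85;
-0.008 0.000 0.001 1.0 -3.4 8.5 85;
-0.008 0.000 0.001 1.0 -3.5 8.5 85;
-0.008 0.000 0.001 1.0 -3.5 8.4 85;
-0.008 0.000 0.001 1.0 -3.6 8.4 85;
-0.008 0.000 0.001 1.0 -3.6 8.4 85;
-0.008 0.000 0.001 1.0 -3.7 8.4 85;
-0.008 0.000 0.001 0.9 -3.8 8.3 85
err mm [25.  68.7 -7.5] rot deg [-3.5  0.1  0.3]
```

apply_moves:
  motion: "-0.02 0 0 1 -7 17 85;-0.02 0 0 2 -7 17 85;-0.02 0 0 2 -7 17 85;0 0 0 2 -8 17 85;0 0 0 0 0 0 85"

```text
t: 2.22
eef_pos: [0.6242, 0.0586, 0.1989]
eef_rot: [[0.006, -0.995, -0.099], [0.001, -0.099, 0.995], [-1.0, -0.006, 0.0]]
ft_force: [0.6, 0.0, 0.3]
opening: 0.997
```

```bash
python3 -c "
from h import *
plan([CX,CY,.093],toolR(-W),6,85)
c=read_camera('wrist'); cv2.imwrite('pics/w1.png',c['frame']); print({k:np.round(v,3).tolist() for k,v in c.items() if k!='frame'})"
```

```text
0.002 0.000 0.001 17.6 1.1 -1.9 85;
0.002 0.000 0.001 17.6 1.1 -1.9 85;
0.002 0.000 0.001 17.6 1.1 -1.9 85;
0.002 0.000 0.001 17.6 1.1 -1.9 85;
0.002 0.000 0.001 17.6 1.0 -1.9 85;
0.002 0.000 0.001 17.6 1.0 -1.9 85
err mm [  -5.   -12.1 -105.9] rot deg [0.8 0.  0.3]
{'fx': 309.707, 'fy': 309.707, 'cx': 320.828, 'cy': 194.878, 'position': [0.633, -0.022, 0.341], 'orientation': [[-0.995, 0.097, 0.025], [-0.1, -0.945, -0.312], [-0.007, -0.313, 0.95]]}
```

View pics/w1.png

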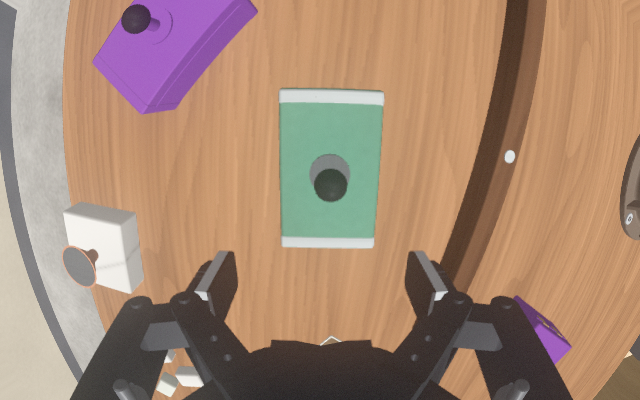

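The wrist picture shows the green case directly below, with the knob centre at about (330,185) and the end bands at the top and bottom. I'll check the knob position with the fisheye ray.

```bash
cat >> h.py <<'E'
def wray(c,u,v):
    a=np.array([u-c['cx'],v-c['cy']]); rr=np.hypot(*a); th=rr/c['fx']; a=a/rr*np.sin(th)
    return np.array(c['position']),np.array(c['orientation'])@np.array([a[0],-a[1],-np.cos(th)])
def won_z(c,u,v,z):
    p,d=wray(c,u,v); return p+d*(z-p[2])/d[2]
E
python3 -c "
from h import *
c=read_camera('wrist')
print('knob',won_z(c,330.5,185,.112))
q=[won_z(c,*k,.076)[:2] for k in [(280,90),(384,92),(374,247),(283,247)]]; print(np.round(q,4), np.mean(q,0)); q=np.array(q)
d=(q[2]+q[3]-q[0]-q[1])/2; print(np.degrees(np.arctan2(-d[0],d[1])))
"
```

```text
knob [0.6200079  0.04349769 0.112     ]
[[ 0.6693 -0.0253]
 [ 0.5814 -0.0331]
 [ 0.5689  0.1119]
 [ 0.6569  0.1208]] [0.61912082 0.04357001]
4.916058848497684
```

apply_moves:
  motion: "0.013 0 0.005 15 3 -6 85;0 0 0 20 3 -6 85;0 0 0 20 0 -1 85;0 0 0 20 0 0 85;0 0 0 15 0 0 85;0 0 0 8 0 0 85;0 0 0 4 0 0 85;0 0 0 0 0 0 85"

```text
t: 2.98
eef_pos: [0.6182, 0.037, 0.0973]
eef_rot: [[0.006, -0.997, -0.08], [0.002, -0.08, 0.997], [-1.0, -0.006, 0.001]]
ft_force: [0.4, 0.3, -0.0]
opening: 0.997
```

```bash
python3 -c "
from h import *
plan([.6195,.045,.093],toolR(-W),1,85)"
```

```text
-0.006 0.001 0.006 4.3 -1.9 7.9 85
err mm [ 1.3  8.  -4.3] rot deg [-0.3  0.1  0.3]
```

Correct by 8 mm, then close on the knob.

apply_moves:
  motion: "-0.006 0 0.006 4 -2 6 85;0 0 0 0 0 1 85;0 0 0 0 0 0 50;0 0 0 0 0 0 20;0 0 0 0 0 0 15;0 0 0 0 0 0 15;0 0 0 0 0 0 15;0 0 0 0 0 0 15;0 0 0 0 0 0 15;0 0 0 0 0 0 15"
  squeeze: 40

```text
t: 3.82
eef_pos: [0.6211, 0.0452, 0.0973]
eef_rot: [[0.003, -0.996, -0.087], [0.002, -0.087, 0.996], [-1.0, -0.004, 0.002]]
ft_force: [-0.4, -0.2, 0.0]
opening: 0.278
```

apply_moves:
  motion: "0 0 0 -4 0 0 15;0 0 0 -8 0 0 15;0 0 0 -10 0 0 15;0 0 0 -10 0 0 15;0 0 0 -10 0 0 15;0 0 0 -10 0 0 15;0 0 0 -10 0 0 15;0 0 0 -10 0 0 15;0 0 0 -10 0 0 15;0 0 0 -10 0 0 15;0 0 0 -8 0 0 15;0 0 0 -4 0 0 15;0 0 0 0 0 0 15;0 0 0 0 0 0 15;0 0 0 0 0 0 15;0 0 0 0 0 0 15"

```text
t: 5.15
eef_pos: [0.6176, 0.0444, 0.2092]
eef_rot: [[-0.004, -0.996, -0.084], [0.003, -0.084, 0.996], [-1.0, 0.003, 0.003]]
ft_force: [-0.1, -0.0, -8.2]
opening: 0.273
```

```bash
python3 -c "
from h import *
a=read_camera('scene')['frame']; b=read_camera('side')['frame']
cv2.imwrite('pics/lift.png',np.hstack([cv2.resize(a[130:290,200:400],None,fx=2,fy=2),cv2.resize(b[90:250,200:400],None,fx=2,fy=2)]))
print(r.sense()['eef_pos'],r.sense()['ft_force'],r.sense()['opening'])"
```

```text
[0.6175836  0.0443472  0.20905427] [ 0.09516861 -0.79153964 -7.45063309] 0.2761422511645866
```

View pics/lift.png

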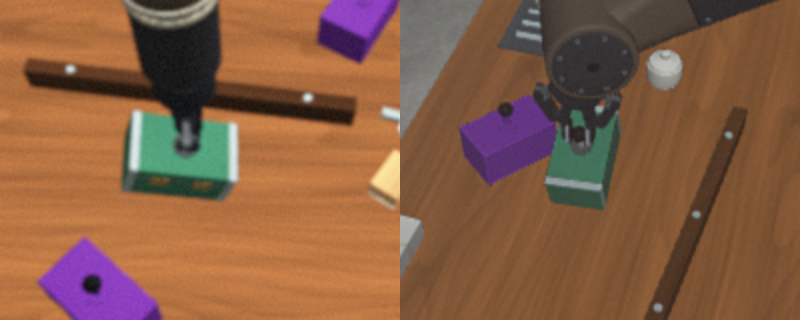

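The lifted picture (scene half on the left) shows the case clear of the bench. Its right end, +y, hangs lower: top corners are at (135,112) on the left and (237,123) on the right, where the right one was higher when flat. I'll check this against projections.

```bash
python3 -c "
from h import *
c=read_camera('scene'); s=r.sense(); K=s['eef_pos']+np.array([0,0,.015]); yaw=np.arctan2(-s['eef_rot'][1][1],-s['eef_rot'][0][1])
L=np.array([-np.sin(T),np.cos(T),0]); W=np.array([np.cos(T),np.sin(T),0])
for a in (-25,-15,0,15,25):
    Rt=Ro.from_rotvec(-W*np.radians(a)).as_matrix()
    q=[(proj(c,K+Rt@(L*.075*i+W*.045*j+np.array([0,0,-.036])))-(200,130))*2 for i,j in((-1,-1),(1,-1),(1,1),(-1,1))]
    print(a,np.round(q).tolist())
"
```

```text
-25 [[156.0, 129.0], [252.0, 102.0], [254.0, 162.0], [155.0, 186.0]]
-15 [[148.0, 126.0], [251.0, 108.0], [253.0, 167.0], [146.0, 183.0]]
0 [[138.0, 119.0], [246.0, 116.0], [248.0, 174.0], [135.0, 178.0]]
15 [[131.0, 112.0], [237.0, 123.0], [239.0, 180.0], [128.0, 171.0]]
25 [[128.0, 106.0], [230.0, 127.0], [232.0, 184.0], [125.0, 166.0]]
```

The heavy end is +y: the observed corners match the +15° prediction. Now I'll set it down along the arc.

apply_moves:
  motion: "0 0 0 6 0 0 15;0 0 0 12 0 0 15;0 0 0 14 0 0 15;0 0 0 14 0 0 15;0 0 0 14 0 0 15;0 0 0 14 0 0 15;0 0 0 9 0 0 15;0 0 0 5 0 0 15;0 0 0 2 0 0 15;0 0 0 0 0 0 15"

```text
t: 6.13
eef_pos: [0.6186, 0.042, 0.1155]
eef_rot: [[-0.002, -0.996, -0.087], [-0.003, -0.087, 0.996], [-1.0, 0.003, -0.002]]
ft_force: [0.2, -0.2, -8.5]
opening: 0.274
```

apply_moves:
  motion: "0 0 0 2 0 -5 15;0 0 0 2 0 -6 15;0 0 0 2.5 0 -5.5 15;0 0 0 2.5 0 -5.5 15;0 0 0 3 0 -5 15;0 0 0 3 0 -5 15;0 0 0 1.5 0 -2 15;0 0 0 0 0 0 15"

```text
t: 6.8
eef_pos: [0.6243, 0.0047, 0.1002]
eef_rot: [[0.004, -0.996, -0.087], [-0.001, -0.087, 0.996], [-1.0, -0.004, -0.001]]
ft_force: [0.2, 1.3, -4.2]
opening: 0.273
```

apply_moves:
  motion: "0 0 0 2 0 -1 15;0 0 0 2 0 0 15;0 0 0 1.5 0 0 15;0 0 0 0 0 0 15"

```text
t: 7.13
eef_pos: [0.6249, 0.0027, 0.0989]
eef_rot: [[0.006, -0.996, -0.088], [-0.002, -0.088, 0.996], [-1.0, -0.005, -0.003]]
ft_force: [-0.7, 1.4, -5.0]
opening: 0.277
```

```bash
cat > look.py <<'E'
from h import *
import sys
a=read_camera('scene')['frame']; b=read_camera('side')['frame']
cv2.imwrite(sys.argv[1],np.hstack([cv2.resize(a[140:260,230:380],None,fx=2.6,fy=2.6),cv2.resize(b[130:250,220:370],None,fx=2.6,fy=2.6)]))
s=r.sense(); print(s['eef_pos'],s['ft_force'],s['opening'],s['qpos'])
E
python3 look.py pics/down.png
```

```text
[0.62502848 0.00248397 0.09870664] [-1.76644546 -2.59021657 -0.70166261] 0.2759215866010734 [ 0.31862997  0.38577122 -0.27640168  0.00560441 -0.90408504 -0.23392184]
```

View pics/down.png

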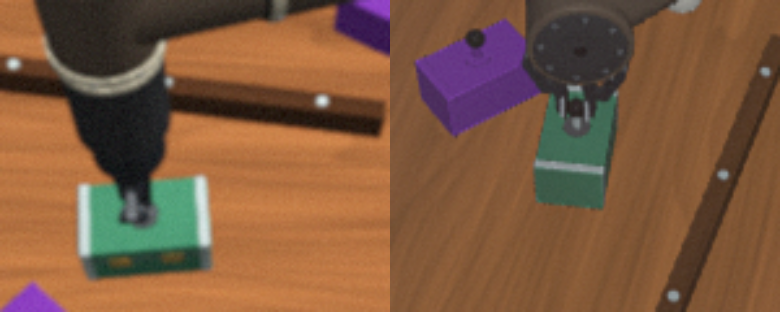

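The picture shows the case on the bench and almost level, with the knob still in the jaws. I'll lower the last bit and let go.

apply_moves:
  motion: "0 0 0 3 0 -1 15;0 0 0 2 0 0 15;0 0 0 0 0 0 15;0 0 0 0 0 0 35;0 0 0 0 0 0 60;0 0 0 0 0 0 85;0 0 0 0 0 0 85;0 0 0 0 0 0 85;0 0 0 0 0 0 85"

```text
t: 7.98
eef_pos: [0.6289, 0.002, 0.0984]
eef_rot: [[0.013, -0.996, -0.091], [-0.004, -0.091, 0.996], [-1.0, -0.013, -0.005]]
ft_force: [0.5, -0.1, 0.7]
opening: 0.992
```

apply_moves:
  motion: "0 0 0 -12 0 0 85;0 0 0 -25 0 0 85;0 0 0 -30 0 0 85;0 0 0 -20 0 0 85;0 0 0 -10 0 0 85;0 0 0 0 0 0 85"

```text
t: 8.48
eef_pos: [0.627, 0.0016, 0.2021]
eef_rot: [[0.011, -0.996, -0.091], [-0.005, -0.091, 0.996], [-1.0, -0.01, -0.006]]
ft_force: [0.0, -0.3, 1.0]
opening: 0.996
```

```bash
python3 look.py pics/rel.png; python3 - <<'E'
from h import *
c=read_camera('wrist'); im=c['frame']; cv2.imwrite('pics/w2.png',im)
hsv=cv2.cvtColor(im,cv2.COLOR_BGR2HSV)
m=cv2.inRange(hsv,(60,60,40),(95,255,255))
k,lab,st,ce=cv2.connectedComponentsWithStats(m); i=1+st[1:,4].argmax(); print(st[i],ce[i])
d=cv2.inRange(hsv,(0,0,0),(180,255,60)); x,y,w,h=st[i,:4]; sub=np.zeros_like(d); sub[y:y+h,x:x+w]=d[y:y+h,x:x+w]
k,lab,st2,ce=cv2.connectedComponentsWithStats(sub); j=1+st2[1:,4].argmax(); print('knob',st2[j],ce[j],won_z(c,*ce[j],.112))
E
```

```text
[0.62600785 0.00156084 0.19941409] [ 0.1415427  -1.66615977 -0.47129798] 0.9949633834785342 [ 0.31878892  0.29560022 -0.15792212  0.00874679 -1.11130964 -0.23172496]
[  269   117   103   134 10928] [322.25741215 181.42734261]Traceback (most recent call last):
  File "<stdin>", line 7, in <module>
ValueError: attempt to get argmax of an empty sequence
```

View pics/w2.png

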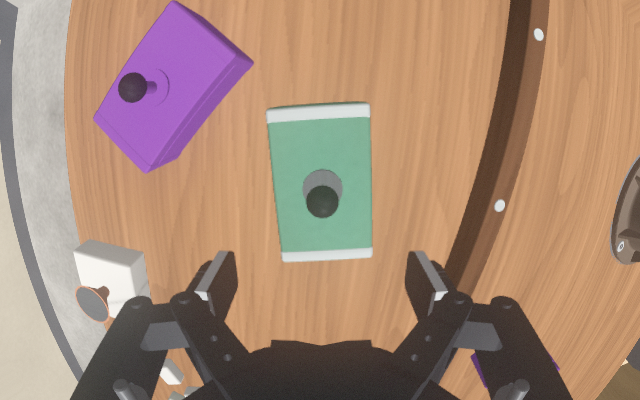

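The wrist picture shows the case lying flat and free. The knob is at (322,202), and the top corners are at (267,107), (369,103), (372,257) and (283,261).

```bash
python3 -c "
from h import *
c=read_camera('wrist')
print('knob',won_z(c,322.5,202,.112))
q=np.array([won_z(c,*k,.076)[:2] for k in [(267,107),(369,103),(372,257),(283,261)]]); print(np.round(q,4), np.mean(q,0))
d=(q[2]+q[3]-q[0]-q[1])/2; print(np.degrees(np.arctan2(-d[0],d[1])),np.linalg.norm(d))
k=won_z(c,322.5,202,.112)
t=np.arctan2(-d[0],d[1]); plan([k[0],k[1],.093],toolR(-np.array([np.cos(t),np.sin(t),0])),1,85)
"
```

```text
knob [0.6265449  0.00093565 0.112     ]
[[ 0.6805 -0.0673]
 [ 0.5944 -0.0785]
 [ 0.5716  0.066 ]
 [ 0.6585  0.0785]] [ 6.26227099e-01 -3.44342500e-04]
8.7541275332623 0.14690467687100708
-0.062 -0.007 0.004 104.3 -1.1 0.1 85
err mm [   1.6   -0.4 -104.3] rot deg [-3.6 -0.4  0.2]
```

apply_moves:
  motion: "-0.03 -0.007 0.004 20 -1 0 85;-0.03 0 0 25 0 0 85;0 0 0 25 0 0 85;0 0 0 20 0 0 85;0 0 0 10 0 0 85;0 0 0 5 0 0 85;0 0 0 2 0 0 85;0 0 0 0 0 0 85"

```text
t: 9.35
eef_pos: [0.6221, 0.0001, 0.0796]
eef_rot: [[-0.011, -0.988, -0.152], [-0.002, -0.152, 0.988], [-1.0, 0.011, -0.001]]
ft_force: [0.2, -0.8, 0.8]
opening: 0.991
```

```bash
cat >> h.py <<'E'
T2=np.radians(8.75); W2=np.array([np.cos(T2),np.sin(T2),0]); L2=np.array([-np.sin(T2),np.cos(T2),0]); K2=np.array([.6265,.0005,.112])
E
python3 -c "
from h import *
plan(K2-[0,0,.019],toolR(-W2),1,85)"
```

```text
0.000 -0.001 -0.011 -13.5 -4.2 -0.3 85
err mm [ 4.4  0.4 13.4] rot deg [ 0.  -0.  -0.6]
```

apply_moves:
  motion: "0 0 -0.011 -8 -4 0 85;0 0 0 -4 0 0 85;0 0 0 0 0 0 85;0 0 0 0 0 0 60"

```text
t: 9.68
eef_pos: [0.6288, 0.0012, 0.0963]
eef_rot: [[0.006, -0.988, -0.153], [0.0, -0.153, 0.988], [-1.0, -0.006, -0.001]]
ft_force: [-0.4, 0.1, 0.1]
opening: 0.88
```

apply_moves:
  motion: "0 0 0 2.5 2 -1 40;0 0 0 0 0 0 20;0 0 0 0 0 0 15;0 0 0 0 0 0 15;0 0 0 0 0 0 15;0 0 0 0 0 0 15;0 0 0 0 0 0 15;0 0 0 0 0 0 15"
  squeeze: 40

```text
t: 10.35
eef_pos: [0.6268, -0.0001, 0.0958]
eef_rot: [[0.009, -0.988, -0.153], [0.001, -0.153, 0.988], [-1.0, -0.009, -0.0]]
ft_force: [-2.1, 0.3, 1.2]
opening: 0.272
```

```bash
cat > arc.py <<'E'
from h import *
import sys
# arc: knob offset in the tool is taken from the grasp pose; print rows of world path in tool axes
def knob(phi): 
    a=np.arctan2(.112,-.075)-phi; rr=np.hypot(.112,.075)
    piv=K2+L2*.075-[0,0,.112]; return piv+L2*rr*np.cos(a)+np.array([0,0,rr*np.sin(a)])
def pose(phi,off,frac=1/3):
    R=toolR(-W2,-W2,phi*frac); return knob(phi)-R[:,0]*off[0]-R[:,2]*off[2],R
if __name__=='__main__':
    off=np.array([float(sys.argv[1])/1000,0,float(sys.argv[2])/1000]); a,b,n=float(sys.argv[3]),float(sys.argv[4]),int(sys.argv[5])
    s=r.sense(); p,R=np.array(s['eef_pos']),np.array(s['eef_rot'])
    for f in np.linspace(a,b,n+1)[1:]:
        q,Q=pose(np.radians(f),off); d=R.T@(q-p)*1000; v=Ro.from_matrix(R.T@Q).as_rotvec()
        print(f'{f:.0f}:',v.round(3),d.round(1)); p,R=q,Q
E
python3 -c "
from h import *
s=r.sense(); R=s['eef_rot']; print('knob in tool mm',(R.T@(K2-s['eef_pos']))*1000, s['opening'])"
```

```text
knob in tool mm [-16.16991805   0.05298112   0.64804176] 0.27191743362963233
```

```bash
python3 arc.py -16.2 0.6 0 90 30
```

```text
3: [0.001 0.017 0.009] [-3.8  0.2  5.7]
6: [-0.     0.017 -0.   ] [-3.6 -0.   5.8]
9: [0.    0.017 0.   ] [-3.4  0.   5.9]
12: [ 0.     0.017 -0.   ] [-3.1 -0.   6. ]
15: [ 0.     0.017 -0.   ] [-2.9 -0.   6.1]
18: [-0.     0.017  0.   ] [-2.7  0.   6.2]
21: [-0.     0.017  0.   ] [-2.5 -0.   6.3]
24: [-0.     0.017 -0.   ] [-2.2  0.   6.4]
27: [-0.     0.017  0.   ] [-2.   0.   6.5]
30: [ 0.     0.017 -0.   ] [-1.8 -0.   6.6]
33: [-0.     0.017 -0.   ] [-1.5  0.   6.6]
36: [0.    0.017 0.   ] [-1.3 -0.   6.7]
39: [-0.     0.017 -0.   ] [-1.  -0.   6.7]
42: [ 0.     0.017 -0.   ] [-0.8 -0.   6.7]
45: [-0.     0.017 -0.   ] [-0.5  0.   6.8]
48: [-0.     0.017  0.   ] [-0.3  0.   6.8]
51: [ 0.     0.017 -0.   ] [-0.1 -0.   6.8]
54: [-0.     0.017 -0.   ] [0.2 0.  6.8]
57: [0.    0.017 0.   ] [0.4 0.  6.8]
60: [ 0.     0.017 -0.   ] [ 0.7 -0.   6.7]
63: [-0.     0.017  0.   ] [0.9 0.  6.7]
66: [-0.     0.017 -0.   ] [1.2 0.  6.7]
69: [ 0.     0.017 -0.   ] [ 1.4 -0.   6.6]
72: [0.    0.017 0.   ] [1.7 0.  6.6]
75: [ 0.     0.017 -0.   ] [ 1.9 -0.   6.5]
78: [-0.     0.017  0.   ] [ 2.1 -0.   6.4]
81: [ 0.     0.017 -0.   ] [2.4 0.  6.4]
84: [-0.     0.017 -0.   ] [2.6 0.  6.3]
87: [-0.     0.017  0.   ] [ 2.8 -0.   6.2]
90: [-0.     0.017  0.   ] [ 3.  -0.   6.1]
```

apply_moves:
  motion: "0 0.017 0.008 -4 0 6 15;0 0.017 0 -4 0 6 15;0 0.017 0 -3.5 0 6 15;0 0.017 0 -3 0 6 15;0 0.017 0 -3 0 6 15;0 0.017 0 -2.5 0 6 15;0 0.017 0 -2.5 0 6.5 15;0 0.017 0 -2 0 6.5 15"

```text
t: 11.02
eef_pos: [0.6185, 0.0453, 0.1153]
eef_rot: [[0.017, -0.989, -0.146], [-0.146, -0.147, 0.978], [-0.989, 0.005, -0.146]]
ft_force: [0.3, -2.8, 2.1]
opening: 0.273
```

```bash
cat > st.py <<'E'
from arc import *
s=r.sense(); p=np.array(s['eef_pos']);R=np.array(s['eef_rot']); k=p+R[:,0]*-.0162+R[:,2]*.0006
piv=K2+L2*.075-[0,0,.112]; d=k-piv; print('knob',k.round(4),'along',(d@L2*1000).round(1),'side',(d@W2*1000).round(1),'r',np.hypot(d@L2,d[2])*1000,'phi',123.8-np.degrees(np.arctan2(d[2],d@L2)),'tilt',np.degrees(np.arcsin(-R[:,0]@L2)),'f',s['ft_force'].round(1),'open',s['opening'])
E
python3 st.py; sed -i 's/print(f.{f:.0f}/&/' arc.py; python3 arc.py -16.2 0.6 25 49 8
```

```text
knob [0.6181 0.0482 0.1313] along -26.6 side -1.0 r 133.92158346326042 phi 22.359886929041892 tilt 8.422037800685132 f [ 0.3 -2.8  2.1] open 0.2733782905369744
28: [-0.004  0.016 -0.005] [-4.7 -1.  12.1]
31: [ 0.     0.017 -0.   ] [-1.7 -0.   6.6]
34: [ 0.     0.017 -0.   ] [-1.4  0.   6.6]
37: [0.    0.017 0.   ] [-1.2 -0.   6.7]
40: [ 0.     0.017 -0.   ] [-1.   0.   6.7]
43: [-0.     0.017  0.   ] [-0.7  0.   6.7]
46: [0.    0.017 0.   ] [-0.5  0.   6.8]
49: [ 0.     0.017 -0.   ] [-0.2 -0.   6.8]
```

apply_moves:
  motion: "0 0.017 -0.005 -3.5 -1 6.5 15;0 0.017 0 -2.5 0 6.5 15;0 0.017 0 -2 0 6.5 15;0 0.017 0 -1.5 0 6.5 15;0 0.017 0 -1.5 0 6.5 15;0 0.017 0 -1 0 6.5 15;0 0.017 0 -1 0 6.5 15;0 0.017 0 -0.5 0 6.5 15"

```text
t: 11.68
eef_pos: [0.6097, 0.0961, 0.1188]
eef_rot: [[0.038, -0.989, -0.142], [-0.292, -0.147, 0.945], [-0.956, 0.006, -0.294]]
ft_force: [-2.3, -3.3, 10.1]
opening: 0.274
```

```bash
python3 st.py; python3 arc.py -16.2 0.6 48 72 8
```

```text
knob [0.609  0.1014 0.1341] along 27.3 side -1.9 r 136.82224269621517 phi 45.329149092896785 tilt 17.10845789416175 f [-2.3 -3.3 10.1] open 0.2738740375239941
51: [-0.004 -0.002 -0.007] [ 1.4 -2.  13.5]
54: [-0.     0.017 -0.   ] [0.2 0.  6.8]
57: [0.    0.017 0.   ] [0.4 0.  6.8]
60: [ 0.     0.017 -0.   ] [ 0.7 -0.   6.7]
63: [-0.     0.017  0.   ] [0.9 0.  6.7]
66: [-0.     0.017 -0.   ] [1.2 0.  6.7]
69: [ 0.     0.017 -0.   ] [ 1.4 -0.   6.6]
72: [0.    0.017 0.   ] [1.7 0.  6.6]
```

apply_moves:
  motion: "0 0.015 -0.006 -0.5 -2 7 15;0 0.016 0 0 0 6.5 15;0 0.017 0 0 0 6.5 15;0 0.017 0 0.5 0 6.5 15;0 0.017 0 0.5 0 6.5 15;0 0.017 0 1 0 6.5 15;0 0.017 0 1 0 6.5 15;0 0.017 0 1.5 0 6.5 15"

```text
t: 12.35
eef_pos: [0.607, 0.143, 0.1096]
eef_rot: [[0.073, -0.989, -0.132], [-0.429, -0.151, 0.891], [-0.9, -0.008, -0.435]]
ft_force: [-5.1, 1.9, 13.0]
opening: 0.278
```

```bash
python3 st.py; python3 arc.py -16.2 0.6 69 90 7; python3 look.py pics/arc1.png
```

```text
knob [0.6057 0.1505 0.124 ] along 76.4 side 2.3 r 145.62260754176015 phi 65.44344397424632 tilt 25.781655858676228 f [-5.1  1.9 13. ] open 0.27770578490440906
72: [-0.005 -0.031  0.007] [13.2  2.5 14.6]
75: [ 0.     0.017 -0.   ] [ 1.9 -0.   6.5]
78: [-0.     0.017  0.   ] [ 2.1 -0.   6.4]
81: [ 0.     0.017 -0.   ] [2.4 0.  6.4]
84: [-0.     0.017 -0.   ] [2.6 0.  6.3]
87: [-0.     0.017  0.   ] [ 2.8 -0.   6.2]
90: [-0.     0.017  0.   ] [ 3.  -0.   6.1]
[0.60706599 0.14403461 0.10900368] [-4.18141879  3.05596608 11.86666877] 0.2743659404596955 [ 0.75152819  0.45408026 -0.39526215  0.43856208 -1.02626453 -0.88752274]
```

View pics/arc1.png

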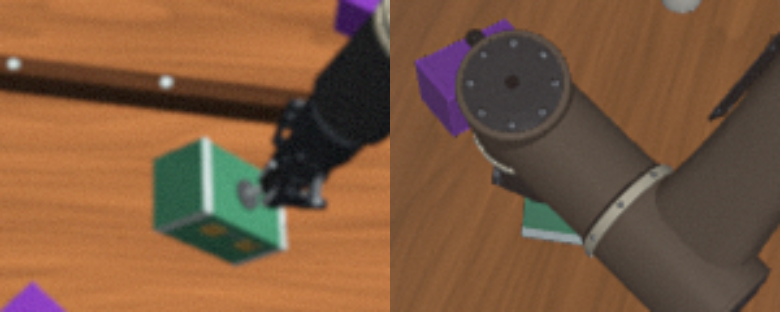

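The picture shows the case part way over, at about 55–60°, still pinched by the knob. From the knob height, its pivot edge has slid about 23 mm in +y. I'll replan the rest from there.

```bash
cat > arc2.py <<'E'
from arc import *
s=r.sense(); p=np.array(s['eef_pos']);R=np.array(s['eef_rot']); o=np.array([-.0162,0,.0006])
k=p+R@o; rr=.1348; a0=np.arcsin(min(1,k[2]/rr)); phi0=123.8-np.degrees(a0); piv=k-L2*rr*np.cos(a0); piv[2]=0
t0=np.degrees(np.arcsin(-R[:,0]@L2)); print('phi0',phi0,'tilt',t0,'force',s['ft_force'].round(1))
f1=float(sys.argv[1]); n=int(sys.argv[2])
for i in range(1,n+1):
    f=phi0+(f1-phi0)*i/n; a=np.radians(123.8-f); kk=piv+L2*rr*np.cos(a)+np.array([0,0,rr*np.sin(a)])
    Q=toolR(-W2,-W2,np.radians(t0+(float(sys.argv[3])-t0)*i/n)); q=kk-Q@o
    d=R.T@(q-p)*1000; v=Ro.from_matrix(R.T@Q).as_rotvec(); print(f'{f:.0f}:',v.round(3),d.round(1)); p,R=q,Q
E
python3 arc2.py 90 12 34
```

```text
phi0 57.607085640216894 tilt 25.780598766870945 force [-4.2  3.1 11.9]
60: [-0.003  0.012  0.007] [-0.1  0.1  6.2]
63: [-0.     0.012 -0.   ] [ 0.1 -0.   6.2]
66: [-0.     0.012  0.   ] [0.4 0.  6.1]
68: [-0.     0.012 -0.   ] [ 0.6 -0.   6.1]
71: [-0.     0.012 -0.   ] [0.8 0.  6.1]
74: [0.    0.012 0.   ] [ 1.  -0.   6.1]
77: [-0.     0.012 -0.   ] [ 1.3 -0.   6. ]
79: [0.    0.012 0.   ] [1.5 0.  6. ]
82: [ 0.     0.012 -0.   ] [ 1.7 -0.   5.9]
85: [ 0.     0.012 -0.   ] [1.9 0.  5.9]
87: [-0.     0.012  0.   ] [2.1 0.  5.8]
90: [ 0.     0.012 -0.   ] [ 2.3 -0.   5.7]
```

apply_moves:
  motion: "0 0.012 0.007 1 0 6 15;0 0.012 0 1 0 6 15;0 0.012 0 1 0 6 15;0 0.012 0 1 0 6 15;0 0.012 0 1 0 6 15;0 0.012 0 1 0 6 15"

```text
t: 12.95
eef_pos: [0.6047, 0.1766, 0.0909]
eef_rot: [[0.083, -0.988, -0.127], [-0.494, -0.152, 0.856], [-0.866, -0.008, -0.501]]
ft_force: [-0.3, 1.8, 1.7]
opening: 0.275
```

```bash
python3 st.py; python3 arc2.py 90 8 34
```

```text
knob [0.6033 0.1852 0.1046] along 111.0 side 5.2 r 152.56459491990222 phi 80.5046255188046 tilt 30.056342947720534 f [-0.3  1.8  1.7] open 0.2754562832751153
phi0 72.89219536973633 tilt 30.056342947720534 force [-0.3  1.8  1.7]
75: [-0.004  0.009  0.007] [0.9 0.1 4.8]
77: [-0.     0.009  0.   ] [ 1.  -0.   4.8]
79: [-0.     0.009  0.   ] [ 1.2 -0.   4.8]
81: [-0.     0.009  0.   ] [1.3 0.  4.7]
84: [ 0.     0.009 -0.   ] [1.4 0.  4.7]
86: [0.    0.009 0.   ] [1.6 0.  4.6]
88: [-0.     0.009 -0.   ] [ 1.7 -0.   4.6]
90: [0.    0.009 0.   ] [ 1.8 -0.   4.5]
```

apply_moves:
  motion: "0 0.009 0.007 1 0 5 15;0 0.009 0 1 0 5 15;0 0.009 0 1.5 0 5 15;0 0.009 0 1.5 0 4.5 15;0 0.009 0 1.5 0 4.5 15;0 0.009 0 1.5 0 4.5 15"

```text
t: 13.45
eef_pos: [0.6025, 0.2011, 0.066]
eef_rot: [[0.085, -0.989, -0.124], [-0.544, -0.151, 0.826], [-0.835, -0.003, -0.55]]
ft_force: [-0.7, 3.1, 1.7]
opening: 0.273
```

```bash
python3 st.py; python3 arc2.py 90 4 34; python3 look.py pics/arc2.png
```

```text
knob [0.601  0.2104 0.0792] along 136.4 side 6.8 r 157.69197967948426 phi 93.655576990826 tilt 33.37921928026885 f [-0.7  3.1  1.7] open 0.2729777155605982
phi0 87.82283968449143 tilt 33.37921928026885 force [-0.7  3.1  1.7]
88: [-0.003  0.003  0.001] [0.5 0.  1.2]
89: [-0.     0.003 -0.   ] [ 0.5 -0.   1.1]
89: [-0.     0.003  0.   ] [ 0.5 -0.   1.1]
90: [ 0.     0.003 -0.   ] [0.5 0.  1.1]
[0.60243366 0.20153492 0.06534154] [0.73507029 2.71167315 0.87034908] 0.27434814474975433 [ 0.86052231  0.58763685 -0.35743855  0.49416864 -1.08404415 -1.0454432 ]
```

View pics/arc2.png

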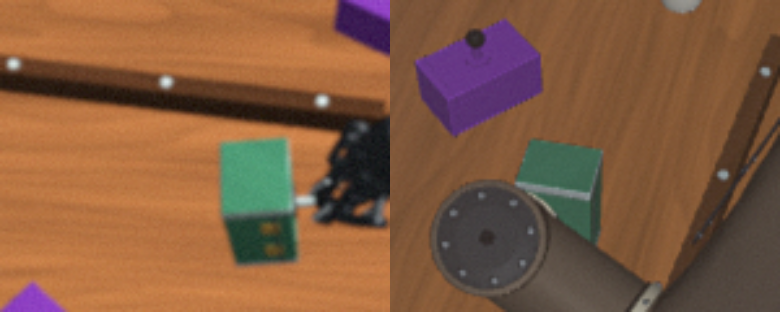

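The picture shows the case almost upright at (258,200), with the knob still pinched. I'll finish the last 2° and then compute the transfer to the fence.

apply_moves:
  motion: "0 0.003 0 1 0 1.5 15;0 0.003 0 1 0 1.5 15;0 0.003 0 1 0 1.5 15;0 0 0 0.5 0 0.5 15;0 0 0 0 0 0 15"

```text
t: 13.97
eef_pos: [0.6025, 0.206, 0.0588]
eef_rot: [[0.088, -0.988, -0.125], [-0.55, -0.153, 0.821], [-0.83, -0.004, -0.558]]
ft_force: [-1.0, 3.6, 0.5]
opening: 0.277
```

```bash
python3 st.py; cat > drag.py <<'E'
from h import *
import sys
F=np.array([.4412,.0081]); ft=-.0932; n=np.array([np.cos(ft),np.sin(ft)]); l=np.array([-n[1],n[0]])
s=r.sense(); p=np.array(s['eef_pos']);R=np.array(s['eef_rot']); k=p+R@[-.0162,0,.0006]
w=-R[:2,1]/np.hypot(*R[:2,1]); yaw=np.arctan2(w[1],w[0]); L=np.array([-w[1],w[0]])
C=k[:2]-L*.074; print('centre',C,'yaw',np.degrees(yaw),'gap to fence',(C-F)@n-.045,'along',(C-F)@l)
gap=float(sys.argv[1])/1000; C2=F+n*(.045+gap)+l*((C-F)@l if len(sys.argv)<4 else float(sys.argv[3])); Z=Ro.from_euler('z',ft-yaw).as_matrix()
p2=np.r_[C2,p[2]]+Z@(p-np.r_[C,p[2]]); plan(p2,Z@R,int(sys.argv[2]),15)
E
python3 drag.py 10 12
```

```text
knob [0.601  0.2154 0.0719] along 141.3 side 7.4 r 158.51207335936718 phi 96.81954811284973 tilt 33.88480684796225 f [-1.   3.6  0.5] open 0.2769241878684498
centre [0.61226192 0.14224359] yaw 8.792370349674172 gap to fence 0.11283542752817842 along 0.14948131313984653
0.017 0.000 0.011 -1.1 7.0 1.6 15;
0.017 0.000 0.011 -1.0 7.0 1.5 15;
0.017 0.000 0.011 -0.9 7.1 1.3 15;
0.017 0.000 0.011 -0.9 7.1 1.2 15;
0.017 0.000 0.011 -0.8 7.1 1.1 15;
0.017 0.000 0.011 -0.7 7.2 1.0 15;
0.017 0.000 0.011 -0.6 7.2 0.9 15;
0.017 0.000 0.011 -0.5 7.2 0.7 15;
0.017 0.000 0.011 -0.4 7.2 0.6 15;
0.017 0.000 0.011 -0.4 7.2 0.5 15;
0.017 0.000 0.011 -0.3 7.2 0.4 15;
0.017 0.000 0.011 -0.2 7.3 0.2 15
err mm [-86.5  10.    0. ] rot deg [11.7  0.1  7.9]
```

apply_moves:
  motion: "0.01 0 0.006 -0.5 4 1 15;0.017 0 0.011 -1 6 1.5 15;0.017 0 0.011 -1 7 1.5 15;0.017 0 0.011 -1 7 1 15;0.017 0 0.011 -1 7 1 15;0.017 0 0.011 -1 7 1 15;0.017 0 0.011 -0.5 7 1 15;0.01 0 0.006 -0.5 5 1 15"

```text
t: 14.63
eef_pos: [0.547, 0.2106, 0.0577]
eef_rot: [[0.0, -1.0, 0.01], [-0.559, 0.008, 0.829], [-0.829, -0.006, -0.559]]
ft_force: [4.0, -1.4, -1.8]
opening: 0.272
```

```bash
python3 drag.py 10 7 .149; python3 look.py pics/drag1.png
```

```text
centre [0.54642687 0.14613881] yaw -0.44772834733251066 gap to fence 0.04692359168365885 along 0.14723267499127882
0.010 0.000 0.007 -0.4 4.4 0.5 15;
0.010 0.000 0.007 -0.4 4.5 0.5 15;
0.010 0.000 0.007 -0.3 4.5 0.4 15;
0.010 0.000 0.007 -0.3 4.5 0.4 15;
0.010 0.000 0.007 -0.3 4.5 0.4 15;
0.010 0.000 0.007 -0.2 4.5 0.3 15;
0.010 0.000 0.007 -0.2 4.5 0.3 15
err mm [-31.1   4.9   0. ] rot deg [4.1 0.  2.7]
[0.54691997 0.2107186  0.05769192] [-0.10361596  0.25544915 -0.55994342] 0.27115811260924394 [ 0.91569181  0.58904526 -0.35033823  0.38307317 -1.15113371 -1.1747488 ]
```

View pics/drag1.png

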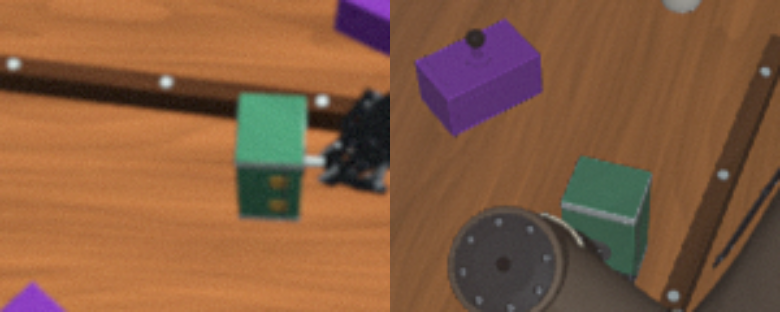

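The picture shows the case standing, turned nearly parallel to the fence and halfway there. Continuing.

apply_moves:
  motion: "0.01 0 0.007 -0.5 4 0.5 15;0.01 0 0.007 -0.5 4.5 0.5 15;0.01 0 0.007 -0.5 4.5 0.5 15;0.01 0 0.007 -0.5 4.5 0.5 15;0.01 0 0.007 -0.5 4.5 0.5 15;0.01 0 0.007 0 4.5 0.5 15;0.01 0 0.007 0 3 0 15;0 0 0 0 0 0 15"

```text
t: 15.4
eef_pos: [0.515, 0.2164, 0.0582]
eef_rot: [[-0.052, -0.995, 0.085], [-0.557, 0.1, 0.825], [-0.829, -0.004, -0.559]]
ft_force: [2.9, -0.8, -1.7]
opening: 0.278
```

```bash
python3 drag.py 8 1 .149; cat > top.py <<'E'
from h import *
# scene/side: find the standing case's top-face corners (green hull at z=.15)
from scipy.optimize import least_squares
F=np.array([.4412,.0081]); ft=-.0932; n=np.array([np.cos(ft),np.sin(ft)]); l=np.array([-n[1],n[0]])
c=read_camera('scene'); hsv=cv2.cvtColor(c['frame'],cv2.COLOR_BGR2HSV); m=cv2.inRange(hsv,(60,80,105),(95,255,255))
k,lab,st,ce=cv2.connectedComponentsWithStats(m); i=1+st[1:,4].argmax()
q=cv2.minAreaRect(np.argwhere(lab==i)[:,::-1].astype(np.float32)); b=cv2.boxPoints(q); print(st[i])
P=np.array([on_z(c,*x,.15)[:2] for x in b]); print(P.round(3).tolist(),'centre',P.mean(0),'gap',(P.mean(0)-F)@n-.045)
for j in range(4):
    d=P[(j+1)%4]-P[j]; print(np.linalg.norm(d).round(4),np.degrees(np.arctan2(d[1],d[0])).round(1))
E
python3 top.py
```

```text
centre [0.50849995 0.15231083] yaw -5.737990762673114 gap to fence 0.008586866901470647 along 0.14984823684712764
-0.006 -0.000 -0.004 0.5 1.0 -0.7 15
err mm [-1.1 -0.7  0. ] rot deg [-0.3 -0.  -0.2]
[323 166  27  26 609]
[[0.548, 0.112], [0.463, 0.115], [0.469, 0.195], [0.553, 0.189]] centre [0.50812854 0.15271317] gap 0.008179625952740632
0.0852 178.0
0.0798 85.8
0.0847 -4.1
0.0768 -93.9
```

Two checks agree: the knob estimate and the image's top face both give a gap of about 8 mm and parallel sides. I'll let go here, then push it home from the far side with the fingers shut.

apply_moves:
  motion: "0 0 0 0 0 0 30;0 0 0 0 0 0 45;0 0 0 0 0 0 60;0 0 0 0 0 0 60;0 0 0 0 0 0 60;0 0 0 -6 0 0 60;0 0 0 -15 0 0 60;0 0 0 -25 0 0 60;0 0 0 -30 0 0 60;0 0 0 -30 0 0 40;0 0 0 -30 0 0 20;0 0 0 -30 0 0 0"

```text
t: 16.45
eef_pos: [0.5199, 0.306, 0.1978]
eef_rot: [[-0.067, -0.994, 0.084], [-0.566, 0.108, 0.818], [-0.822, 0.007, -0.57]]
ft_force: [0.2, 0.5, 0.1]
opening: 0.282
```

```bash
cat > push.py <<'E'
from h import *
import sys
F=np.array([.4412,.0081]); ft=-.0932; n=np.array([np.cos(ft),np.sin(ft),0]); l=np.array([-n[1],n[0],0])
th=np.radians(35); x=-n*np.sin(th)-np.array([0,0,1])*np.cos(th); y=-n*np.cos(th)+np.array([0,0,1])*np.sin(th); R=np.c_[x,y,np.cross(x,y)]
def P(d,z,along=.149): return np.r_[F,0]+n*d+l*along+np.array([0,0,z])
if __name__=='__main__': plan(P(float(sys.argv[1])/1000,float(sys.argv[2])/1000),R,int(sys.argv[3]),0)
E
python3 top.py; python3 push.py 210 230 10; python3 -c "
from h import *
print(r.sense()['qpos'])"
```

```text
[324 166  27  27 603]
[[0.549, 0.115], [0.463, 0.12], [0.47, 0.196], [0.555, 0.189]] centre [0.50920494 0.15504531] gap 0.00903431475724683
0.0864 177.0
0.077 84.6
0.0859 -5.0
0.074 -95.0
-0.019 -0.058 0.059 6.7 -15.9 -14.5 0;
-0.019 -0.058 0.059 4.9 -16.0 -15.2 0;
-0.019 -0.058 0.059 3.0 -15.9 -15.7 0;
-0.019 -0.058 0.059 1.2 -15.7 -16.1 0;
-0.019 -0.058 0.059 -0.7 -15.4 -16.5 0;
-0.019 -0.058 0.059 -2.5 -15.0 -16.7 0;
-0.019 -0.058 0.059 -4.4 -14.5 -16.8 0;
-0.019 -0.058 0.059 -6.2 -13.8 -16.7 0;
-0.019 -0.058 0.059 -7.9 -13.1 -16.6 0;
-0.019 -0.058 0.059 -9.6 -12.3 -16.3 0
err mm [ 141.9 -173.4   27. ] rot deg [-11.1 -33.1  33.7]
[ 1.01147421  0.54185562 -0.01099363  0.24955802 -1.56957446 -1.18705664]
```

apply_moves:
  motion: "-0.019 -0.058 0.059 2 -16 -14 0;-0.019 -0.058 0.059 2 -16 -15 0;-0.019 -0.058 0.059 2 -16 -15 0;-0.019 -0.058 0.059 1 -16 -16 0;-0.019 -0.058 0.059 -1 -15 -16 0;-0.019 -0.058 0.059 -2 -15 -17 0;-0.019 -0.058 0.059 -4 -14 -17 0;-0.019 -0.058 0.059 -6 -14 -17 0;-0.019 -0.058 0.059 -8 -13 -16 0;-0.019 -0.058 0.059 -8 -12 -16 0;0 0 0 0 0 0 0"

```text
t: 17.42
eef_pos: [0.6704, 0.1451, 0.24]
eef_rot: [[-0.583, -0.808, 0.085], [0.083, 0.044, 0.996], [-0.808, 0.587, 0.042]]
ft_force: [0.7, -0.1, -1.8]
opening: 0.002
```

```bash
python3 push.py 170 48 9
```

```text
0.003 0.003 -0.002 20.2 -8.4 -1.8 0;
0.003 0.003 -0.002 20.2 -8.4 -1.7 0;
0.003 0.003 -0.002 20.2 -8.3 -1.6 0;
0.003 0.003 -0.002 20.3 -8.3 -1.5 0;
0.003 0.003 -0.002 20.3 -8.3 -1.4 0;
0.003 0.003 -0.002 20.3 -8.2 -1.3 0;
0.003 0.003 -0.002 20.3 -8.2 -1.3 0;
0.003 0.003 -0.002 20.3 -8.2 -1.2 0;
0.003 0.003 -0.002 20.4 -8.1 -1.1 0
err mm [ -46.1   -4.5 -192. ] rot deg [ 1.8  1.7 -1. ]
```

apply_moves:
  motion: "0.01 0.01 -0.01 20 -8 -1.5 0;0.01 0.01 -0.01 22 -9 -1.5 0;0 0 0 22 -9 -1.5 0;0 0 0 22 -9 -1.5 0;0 0 0 22 -9 -1.5 0;0 0 0 22 -9 -1.5 0;0 0 0 18 -8 -1 0;0 0 0 12 -5 -1 0;0 0 0 6 -3 -1 0;0 0 0 3 -2 0 0;0 0 0 0 0 0 0"

```text
t: 18.33
eef_pos: [0.6315, 0.1328, 0.051]
eef_rot: [[-0.569, -0.816, 0.099], [0.067, 0.075, 0.995], [-0.82, 0.573, 0.012]]
ft_force: [0.2, -0.3, 0.4]
opening: -0.002
```

```bash
python3 push.py 125 50 4;python3 push.py 105 50 1
```

```text
0.000 0.003 0.000 7.8 10.7 1.7 0;
0.000 0.003 0.000 7.8 10.7 1.7 0;
0.000 0.003 0.000 7.8 10.7 1.8 0;
0.000 0.003 0.000 7.8 10.7 1.8 0
err mm [-52.   12.1  -1. ] rot deg [0.1 0.8 0.1]
0.002 0.014 0.001 42.7 59.2 6.7 0
err mm [-71.9  13.9  -1. ] rot deg [0.1 0.8 0.1]
```

apply_moves:
  motion: "0 0.003 0 5 7 2 0;0 0.003 0 5 7 2 0;0 0.003 0 5 7 2 0;0 0.003 0 5 7 1 0;0 0 0 4 6 0 0;0 0 0 2.5 3.5 0 0;0 0 0 1 1.5 0 0;0 0 0 0 0 0 0"

```text
t: 19.0
eef_pos: [0.5816, 0.1469, 0.0559]
eef_rot: [[-0.564, -0.821, 0.09], [0.055, 0.072, 0.996], [-0.824, 0.567, 0.004]]
ft_force: [0.6, 0.1, -0.0]
opening: -0.001
```

```bash
python3 push.py 102 50 1; python3 top.py | head -2; python3 -c "
from h import *
print(r.sense()['ft_force'])"
```

```text
0.005 0.002 0.009 18.9 17.1 -2.3 0
err mm [-24.9   0.   -5.9] rot deg [0.3 0.1 0.5]
[324 166  27  27 604]
[[0.548, 0.115], [0.462, 0.121], [0.471, 0.197], [0.556, 0.189]] centre [0.50926431 0.15532583] gap 0.00906732278384037
[ 0.2551235  -0.25659241 -0.02163638]
```

apply_moves:
  motion: "0 0 0 4 2.5 1 0;0 0 0 4 2.5 1 0;0 0 0 2.5 2.5 0.5 0;0 0 0 1.5 2.5 0 0;0 0 0 1.5 2.5 0 0;0 0 0 1.5 2 0 0"

```text
t: 19.55
eef_pos: [0.5607, 0.151, 0.0504]
eef_rot: [[-0.564, -0.821, 0.091], [0.055, 0.073, 0.996], [-0.824, 0.567, 0.004]]
ft_force: [-0.1, -0.5, 1.1]
opening: -0.0
```

apply_moves:
  motion: "0 0 0 1 1.5 0 0;0 0 0 1 1.5 0 0"

```text
t: 19.72
eef_pos: [0.5577, 0.1514, 0.0505]
eef_rot: [[-0.562, -0.822, 0.091], [0.055, 0.073, 0.996], [-0.825, 0.565, 0.004]]
ft_force: [4.9, -0.5, -0.6]
opening: -0.001
```

apply_moves:
  motion: "0 0 0 1 1.5 0 0;0 0 0 1 1.5 0 0"

```text
t: 19.88
eef_pos: [0.5556, 0.1518, 0.0505]
eef_rot: [[-0.559, -0.824, 0.092], [0.055, 0.073, 0.996], [-0.828, 0.561, 0.005]]
ft_force: [3.2, -0.1, -0.6]
opening: -0.001
```

```bash
python3 push.py 102 50 1; python3 top.py
```

```text
0.004 0.003 0.015 -0.4 -1.5 -4.7 0
err mm [ 1.  -4.9 -0.5] rot deg [0.2 0.2 0.9]
[324 165  27  27 595]
[[0.546, 0.116], [0.46, 0.12], [0.467, 0.196], [0.552, 0.189]] centre [0.50635824 0.15510942] gap 0.006194006898323091
0.0857 177.3
0.0763 85.1
0.0853 -4.6
0.0734 -94.6
```

Contact is made and the case is sliding at about 4 N. I'll continue in small steps until the force rises.

apply_moves:
  motion: "0 0 0 1 1.5 0 0;0 0 0 1 1.5 0 0;0 0 0 1 1.5 0 0"

```text
t: 20.18
eef_pos: [0.5505, 0.1524, 0.0505]
eef_rot: [[-0.557, -0.825, 0.092], [0.056, 0.073, 0.996], [-0.828, 0.56, 0.005]]
ft_force: [4.1, -0.2, -0.2]
opening: -0.001
```

apply_moves:
  motion: "0 0 0 1 1 0 0;0 0 0 1 1 0 0"

```text
t: 20.35
eef_pos: [0.5493, 0.1529, 0.0504]
eef_rot: [[-0.554, -0.828, 0.092], [0.056, 0.073, 0.996], [-0.831, 0.557, 0.006]]
ft_force: [9.8, 0.3, 1.1]
opening: 0.0
```

apply_moves:
  motion: "0 0 0 1 1 0 0;0 0 0 1 1 0 0"

```text
t: 20.52
eef_pos: [0.5494, 0.1531, 0.0505]
eef_rot: [[-0.548, -0.831, 0.091], [0.056, 0.072, 0.996], [-0.834, 0.551, 0.007]]
ft_force: [7.9, -1.3, -0.9]
opening: -0.004
```

```bash
python3 top.py
```

```text
[324 163  28  27 590]
[[0.539, 0.116], [0.454, 0.12], [0.461, 0.198], [0.546, 0.191]] centre [0.49988616 0.15629696] gap -0.0003605079473546699
0.0851 177.0
0.0785 84.6
0.0846 -5.0
0.0755 -95.1
```

apply_moves:
  motion: "0 0 0 1.5 2 0 0;0 0 0 1.5 2.5 0 0;0 0 0 1.5 2.5 0 0"

```text
t: 20.82
eef_pos: [0.5494, 0.1532, 0.051]
eef_rot: [[-0.533, -0.841, 0.091], [0.056, 0.072, 0.996], [-0.844, 0.536, 0.009]]
ft_force: [12.5, -2.8, -1.6]
opening: 0.003
```

apply_moves:
  motion: "0 0 0 -1 -1.5 0 0;0 0 0 -2 -3 0 0;0 0 0 -4 -6 0 0;0 0 0 -10 -12 0 0;0 0 0 -15 -20 0 0;0 0 0 -20 -25 0 0;0 0 0 -25 -20 0 0;0 0 0 -30 -10 0 0;0 0 0 -30 0 0 0;0 0 0 -20 0 0 0;0 0 0 0 0 0 0"

```text
t: 21.73
eef_pos: [0.7145, 0.1349, 0.1295]
eef_rot: [[-0.556, -0.826, 0.089], [0.052, 0.072, 0.996], [-0.829, 0.559, 0.002]]
ft_force: [-0.4, -0.8, 0.2]
opening: 0.0
```

```bash
python3 top.py; python3 - <<'E'
from h import *
a=read_camera('scene')['frame']; b=read_camera('side')['frame']
cv2.imwrite('pics/final.png',np.vstack([cv2.resize(a[130:260,150:430],None,fx=2.2,fy=2.2),cv2.resize(b[90:320,200:480],None,fx=2.2,fy=2.2)[:310]]))
cv2.imwrite('pics/zoom.png',np.hstack([cv2.resize(a[150:230,290:390],None,fx=4,fy=4,interpolation=2),cv2.resize(b[170:260,280:370],None,fx=3.556,fy=3.556,interpolation=2)]))
E
```

```text
[324 164  28  26 588]
[[0.539, 0.116], [0.454, 0.12], [0.461, 0.198], [0.545, 0.191]] centre [0.50004164 0.15616492] gap -0.0001934176577734828
0.0851 177.3
0.0785 85.1
0.0846 -4.7
0.0756 -94.6
```

View pics/final.png

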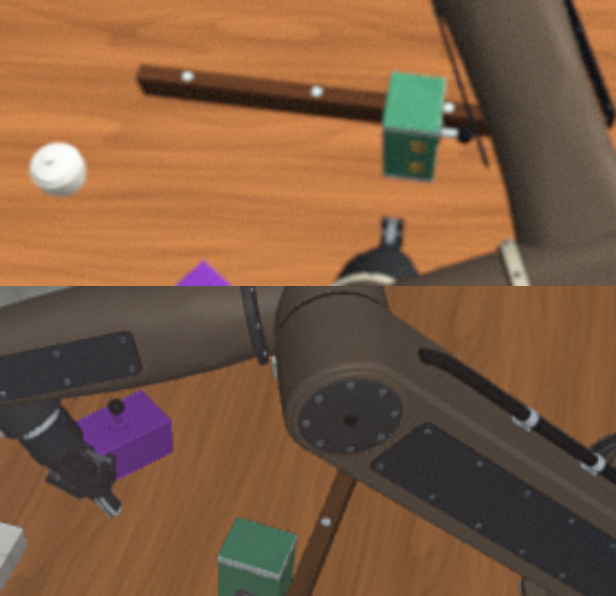

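View pics/zoom.png

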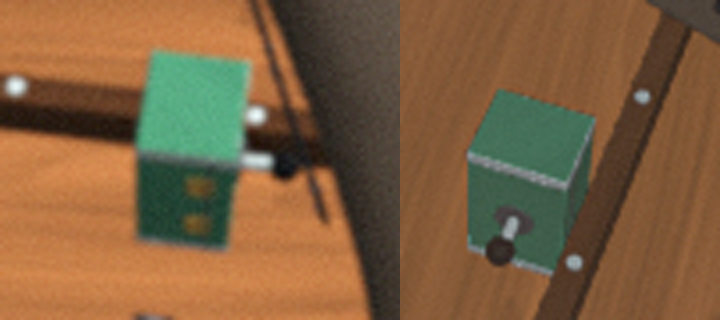

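The final pictures show the case upright with its side against the fence, its edges parallel to the fence and the robot clear of it. I'll compare the bystanders' pixels with the first side picture, then hand in.

```bash
python3 - <<'E'
from h import *
for n,regs in (('side',dict(block=(262,262,294,296),gauge=(300,283,334,314))),('scene',dict(cellar=(160,192,192,222)))):
    a=cv2.imread(f'pics/{n}0.png').astype(int); b=read_camera(n)['frame'].astype(int)
    for k,(x0,y0,x1,y1) in regs.items(): print(k,np.abs(a-b)[y0:y1,x0:x1].mean().round(1), cv2.phaseCorrelate(a[y0:y1,x0:x1].mean(2),b[y0:y1,x0:x1].mean(2)))
print(order.close_job())
E
```

```text
block 8.9 ((-0.03738903970269902, -0.008498636886635325), 0.9960251051104936)
gauge 8.5 ((-0.06023755754154081, -0.08844188817150922), 0.9653951365118429)
cellar 12.9 ((0.11193971209731579, -0.11761526557451063), 0.9391450766737105)
the job is handed in; nothing more can be done
None
```

The case is standing upright on its heavy end with its side against the oak fence, and I've handed the job in. It took about 22 s of robot time.

- **Finding the heavy end:** I lifted the case about 11 cm by the knob. Its +y end hung low by roughly 15°, so that is the heavy end. I then set it down flat and let go.
- **Standing it up:** I pinched the knob again and guided it over slowly along an arc. The edge it pivoted on slid about 25 mm on the way.
- **To the fence:** I turned and drew it to about 8 mm short of the fence while still holding the knob, then let go. I pushed it home with closed fingers until it stopped against the fence; the last press read about 12 N.

**Last checks:**
- **Fit to the fence:** The top face measured a gap of about 0 mm. Its angle was about −5°, against −5.3° for the fence.
- **Bystanders:** The salt cellar, sanding block and depth gauge moved by 0.1–0.2 pixels or less against the first pictures.
- **Robot:** It was clear of everything at the end.
- **Failures:** No final check failed. Earlier, while I lowered the open gripper for the second grip, it went about 13 mm too low, but it touched nothing and I corrected it.

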